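Flag the tired spring on the climbing gym's finger-press trainer

ROBOT

A 6-joint arm with a two-finger parallel gripper is mounted at the origin on the work surface. World frame = base frame: x ahead of the robot, y to its left, z up, the work surface at z = 0. Lengths are in m, angles in degrees, forces in N, time in s.
With the tool pointing down it reaches from about 0.275 to 0.85 m from the base axis. Payload 19 kg.
Tool frame: the origin (TCP) lies at the centre of the arm's flange, where the gripper is bolted on; the fingertips stand 173 mm ahead of it and the grasp point (between the pads) lies 155 mm ahead of it (r.finger_overhang is the distance from the TCP to the fingertips, in m); z points along the fingers, y is the line along which they close (so a half turn about z gives the same grasp; the last joint's range is limited). The gripper opens to 85 mm and grips with 20 to 120 N. Pads are 22 mm wide; open, the fingers measure 114 mm over their backs; the gripper's body (76 mm by 85 mm) begins 54 mm behind the grasp point. The pads swing forward as they close: fully open they stand 13 mm farther back than shut.
Start: joints at [61.937, 8.623, 82.357, -0, 89.026, -7.678], TCP at [0.2, 0.539, 0.405] pointing down, gripper open.
Joint ranges: [-160.23, 160.23], [-39.13, 120.54], [6.94, 153.29], [-79.49, 259.48], [9.18, 160.14], [-161.06, 161.06]. Speed limits (degrees/s): [108.29, 108.29, 127.2, 172.46, 172.46, 172.46].

INTERFACE

Orientations are given as a 3x3 rotation matrix whose columns are the frame's x, y, z axes.
In Python, from station import r gives the robot as it stands. The module is installed in compiled form; this text tells all that it offers.
- The arm moves only by the tool play_rows, never from a script. Its argument "motion" is a list of rows, each a list of 7 numbers: the finger opening in m, from 0 to 0.0854, then the shift along the tool's x, y, z in m, then the turn, a rotation vector about the tool's x, y, z in rad. A call has 1 to 12 rows; each row shifts and turns the commanded pose from where the row before left it, along the tool's axes as they then stand; what a row does not reach is not made up. A row lasts 1/12 s, in which the tool goes at most 41.7 mm and 7.16 degrees, less where a joint would pass 70% of its speed; a pose out of reach is approached as far as the arm can. A call is refused whole if a number of a shift passes 0.0417 or a number of a turn 0.125, either way. A call with a gripper value outside its range is refused whole. The fingers move at their own pace and stop on an object; "newtons" is the grip in N (left out, the last holds). Time passes only in rows, so rows that do not move let the fingers close. It gives the time, the measured TCP pose, the force, the opening and the grip force at its end, in the units of the state.
- r.read_state(): the state, without advancing time (a new reading comes with each control period).
- r.capture(name): name is "side" or "top" or "wrist"; returns a dict with "img" (400x640x3 uint8, blue, green, red), "depth" (400x640 float32, m along the optical axis (not along the pixel's ray), 0 where there is no reading), "K" (3x3 intrinsics, pixels), "R" (3x3) and "t" (3): a world point X has camera coordinates R X + t; the wrist camera has in their place "hand_eye" (4x4, takes a point from camera to tool coordinates, whose origin is the TCP and whose axes are the flange's). Camera axes: x right, y down, z forward; pixel columns grow to the right and rows downward; lengths in m; the calibration is good to about 2 mm. A picture is of the moment at which its call begins: read the wrist's pose just before it.
- r.job_done(): hands the job in; it is judged then, once.
Trained networks look in a picture, given as the dict that the camera call returned (one of the last four; its "shot" number tells which), for a name from the list of things; names that differ only in an ending like _2 or _b are one class to them, and where a whole thing is asked for, a point or a joint stands for the part that bears it (a point fixed in the world has none). Each returns a list of dicts, best first, with "confidence" (0 to 1); they miss things now and then, are a little off and sometimes report something else, mostly with a low value. They report only what shows in the picture. A call takes as long as a camera call.
- r.boxes_of(picture, thing): "at" ([column, row] as shares, 0 to 1, of the picture: columns of its width, rows of its height, amid what is visible of it).
The state is a dict: "clock": time; "q": joint angles; "qd": joint speeds; "tau": joint torques, N m; "eef_pos": TCP position; "ee_rot": TCP orientation; "contact_force": force on the tool from outside, world axes, zero at the start; "torque": the same for the moment, N m; "finger_gap": opening from 0.0 (shut) to 1.0 (fully open); "grasp_force": force on a finger pad.
Only numpy, scipy, OpenCV 4.12 (cv2) and the standard library are available. Lean on these libraries where they do the work, as an engineer would, in place of code of your own. Each camera call takes 0.05 s, during which the arm holds its last target. There are 200 camera calls.

TASK

One spring of the finger-press trainer on the gym counter has gone tired: with the fingertips press its three orange pads one after another, starting with the pad next to the blue timer and working along the row, each at least halfway down, and let each spring back. Then push the red tag of the softest pad all the way down onto its rail, so that climbers see which one is out of use, and leave the other two tags up. Nothing is to be picked up: leave the bottle, pen cup, tape roll and brush where they are.

Things in the scene. Friction and masses are not known exactly. Their poses are not given: they have to be found in the camera images.
- trainer: Finger-press trainer screwed to the desk: plywood board 136 x 350 x 18 mm, three orange spring pads in a row (x 0, y +90, 0, -90 mm), a black rail with their three red tags behind (x +72 mm, same y), a blue timer box 44 mm high at one end. All below 75 mm. Origin on the desk under the middle pad; x away from the robot to the tags, y along the row to the timer, z up. Turned up to 0.35 rad.
- pad_1 (a point): Centre of the resting top face of the pad next to the blue timer, 72 mm above the desk (the point stays there when the pad goes down). Orange disc 52 mm across, 16 mm thick, on a steel coil; goes straight down at most 14 mm to a stop and springs back. All three pads look alike; which place holds the softest spring changes from run to run.
- pad_2 (a point): Centre of the resting top face of the pad in the middle, 72 mm above the desk (the point stays there when the pad goes down). Orange disc 52 mm across, 16 mm thick, on a steel coil; goes straight down at most 14 mm to a stop and springs back. Each spring gives from 1.5 N and its force grows linearly with depth.
- pad_3 (a point): Centre of the resting top face of the pad at the end away from the timer, 72 mm above the desk (the point stays there when the pad goes down). Orange disc 52 mm across, 16 mm thick, on a steel coil; goes straight down at most 14 mm to a stop and springs back. At 7 mm down the softest pushes back with about 4 N, the others about 8 and 12 N.
- tag_1_lip (a point): Centre of the flat top of the lip of the red tag next to the blue timer; it moves with the tag. The lip is 26 mm (trainer x) by 36 mm (trainer y), 6 mm thick; at the start it stands 71 to 74 mm above the desk, fully down its top is 52 mm above the desk and its underside rests on the black rail, whose top is 46 mm above the desk and 12 mm wide.
- tag_2_lip (a point): Centre of the flat top of the lip of the red tag in the middle; it moves with the tag. The lip is 26 mm (trainer x) by 36 mm (trainer y), 6 mm thick; at the start it stands 71 to 74 mm above the desk, fully down its top is 52 mm above the desk and its underside rests on the black rail, whose top is 46 mm above the desk and 12 mm wide.
- tag_3_lip (a point): Centre of the flat top of the lip of the red tag at the end away from the timer; it moves with the tag. The lip is 26 mm (trainer x) by 36 mm (trainer y), 6 mm thick; at the start it stands 71 to 74 mm above the desk, fully down its top is 52 mm above the desk and its underside rests on the black rail, whose top is 46 mm above the desk and 12 mm wide.
- tag_1 (a joint): How far the red tag next to the blue timer is pushed down, in m: 0 is up, 0.022 fully down on the rail. It slides straight down, with about 2.5 N of friction, and stays where it is left; it starts 0 to 3 mm down.
- tag_2 (a joint): How far the red tag in the middle is pushed down, in m: 0 is up, 0.022 fully down on the rail. It slides straight down, with about 2.5 N of friction, and stays where it is left; it starts 0 to 3 mm down.
- tag_3 (a joint): How far the red tag at the end away from the timer is pushed down, in m: 0 is up, 0.022 fully down on the rail. It slides straight down, with about 2.5 N of friction, and stays where it is left; it starts 0 to 3 mm down.
- bottle: Bystander: clear water bottle with a blue cap, 64 mm across, 190 mm high, standing loose beyond the timer end. Origin: centre of its underside.
- pen_cup: Bystander: pale pen cup, 76 mm across, 95 mm high, pens standing up to 146 mm, loose beyond the other end. Origin: centre of its underside.
- tape_roll: Bystander: white roll of finger tape lying flat, 84 mm across, 38 mm high, loose between the trainer and the robot. Origin: centre of its underside.
- hold_brush: Bystander: wooden brush for climbing holds, 200 mm long, 22 mm wide, 24 mm high, lying loose between the trainer and the robot. Origin: on the desk under the middle of its length.

How it is judged:
By the outcome, as a careful person would: the job done as asked, in the order asked, and still so for the second after the job is handed in, with the robot touching nothing.
It also fails if it takes over 51 s, if anything falls off the work surface, if the arm or the gripper's body presses on something with over 40 N, if the wrist force passes 120 N, or if a joint passes its speed limit or range.

## Working session

There is one attempt and no reset: what is moved stays moved. The work goes in short steps, Python scripts to look and compute and a tool call to move; the robot and the scene stay as the last step left them, time stands still between calls to the robot, and variables do not carry over. Pictures are saved under pics/ and viewed, at most 10 in all, crops included, and the job is handed in when it is done.

Besides the shell and the picture viewer there is one more tool, called after ">>>" in YAML: its name, and indented under it one key for each argument. play_rows: Moves the arm, as the interface text tells. Its arguments: {"type":"object","properties":{"motion":{"type":"array","items":{"type":"array","items":{"type":"number"}}},"newtons":{"type":"number"}},"required":["motion"]}

```bash
mkdir -p pics
cat > h.py <<'E'
import numpy as np, cv2
from station import r
def world(c,u,v,st=None,win=3):
    u0,v0=int(round(u)),int(round(v))
    p=c["depth"][max(0,v0-win):v0+win+1,max(0,u0-win):u0+win+1]; p=p[p>0]
    if p.size==0: return None
    z=np.median(p); X=z*(np.linalg.inv(c["K"])@[u,v,1])
    if "R" in c: return c["R"].T@(X-c["t"])
    X=(c["hand_eye"]@np.r_[X,1])[:3]
    return np.array(st["ee_rot"])@X+np.array(st["eef_pos"])
E
python3 - <<'E'
from h import *
np.set_printoptions(precision=4,suppress=True)
s=r.read_state(); print(s["clock"],s["eef_pos"],s["ee_rot"],s["contact_force"],s["finger_gap"],r.finger_overhang)
for n in("top","side"):
    c=r.capture(n); cv2.imwrite(f"pics/{n}0.png",c["img"])
    for t in("trainer","pad_1","tag_1_lip","bottle","pen_cup","tape_roll","hold_brush"):
        for b in r.boxes_of(c,t)[:4]:
            u,v=b["at"][0]*640,b["at"][1]*400
            print(n,t,round(b["confidence"],2),round(u),round(v),world(c,u,v))
E
```

```text
0.0 [0.2003 0.5389 0.4041] [[-0.9374  0.3483 -0.0006]
 [ 0.3483  0.9374 -0.001 ]
 [ 0.0002 -0.0011 -1.    ]] [ 1.408  -1.478   0.2281] 0.9966325920100751 0.1734
top trainer 0.69 327 199 [0.553  0.0079 0.0195]
top pad_1 0.58 324 196 [0.5595 0.0147 0.0186]
top pad_1 0.57 440 192 [ 0.5882 -0.3189  0.0064]
top tag_1_lip 0.44 309 181 [0.5896 0.0585 0.0742]
top bottle 0.86 233 203 [0.5058 0.2522 0.1339]
top pen_cup 0.7 439 191 [ 0.5908 -0.3153  0.0088]
top tape_roll 0.96 412 266 [ 0.3728 -0.2387  0.002 ]
top tape_roll 0.25 326 195 [0.5623 0.0106 0.0192]
top hold_brush 0.63 293 246 [0.4124 0.0962 0.0222]
side trainer 0.97 325 227 [ 0.547  -0.025   0.0221]
side pad_1 0.87 324 226 [ 0.5258 -0.0462  0.0477]
side bottle 0.75 258 178 [0.5086 0.2345 0.0796]
side pen_cup 0.59 409 265 [ 0.5369 -0.3307  0.0877]
side tape_roll 0.58 325 300 [ 0.3536 -0.2512  0.038 ]
side hold_brush 0.86 259 235 [0.3939 0.0704 0.0183]
```

View pics/top0.png

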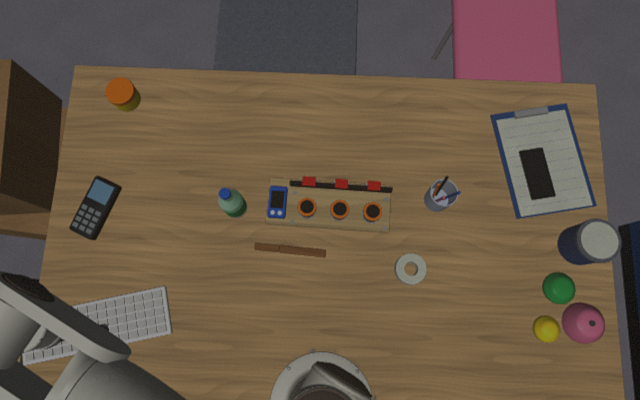

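View pics/side0.png

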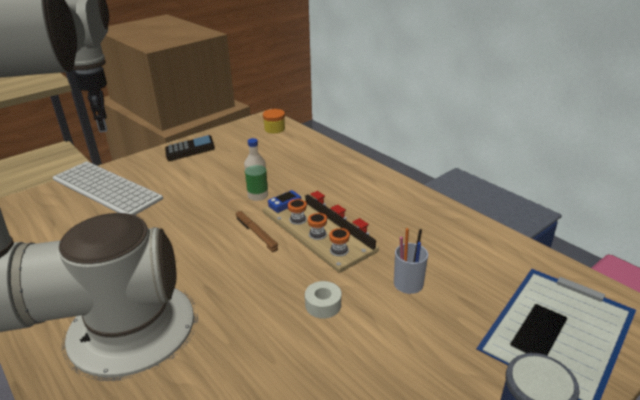

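The top picture shows the pads at about (307,207), (340,209) and (372,211), and the tags at (309,181), (341,184) and (374,186). The timer is on the left at (278,201), the +y end. Next I'll fit the trainer pose from colour blobs.

```bash
cat >> h.py <<'E'
def blobs(img,kind,amin):
    hsv=cv2.cvtColor(img,cv2.COLOR_BGR2HSV); H,S,V=[hsv[...,i].astype(int) for i in range(3)]
    m=((H>=5)&(H<=14)&(S>190)&(V>140)) if kind=="o" else (((H<4)|(H>174))&(S>170)&(V>90))
    m=cv2.morphologyEx(m.astype(np.uint8),cv2.MORPH_CLOSE,np.ones((3,3)))
    cs,_=cv2.findContours(m,cv2.RETR_EXTERNAL,cv2.CHAIN_APPROX_NONE)
    return [(cv2.boundingRect(c),cv2.contourArea(c),cv2.fitEllipse(c)[0] if len(c)>4 else None) for c in cs if cv2.contourArea(c)>amin]
def plane(c,u,v,z,st=None):
    d=np.linalg.inv(c["K"])@[u,v,1]
    if "R" in c: o=-c["R"].T@c["t"]; d=c["R"].T@d
    else:
        Rr=np.array(st["ee_rot"]); o=Rr@c["hand_eye"][:3,3]+st["eef_pos"]; d=Rr@c["hand_eye"][:3,:3]@d
    return o+d*(z-o[2])/d[2]
E
python3 - <<'E'
from h import *
np.set_printoptions(precision=4,suppress=True)
c=r.capture("top")
for k,z in(("o",.072),("r",.072)):
    for b,a,e in blobs(c["img"],k,15):
        u,v=b[0]+(b[2]-1)/2,b[1]+(b[3]-1)/2
        print(k,b,a,e,plane(c,u,v,z))
w=r.capture("wrist"); print(w["hand_eye"],w["K"])
E
```

```text
o (106, 78, 27, 25) 486.5 (118.7936782836914, 90.11975860595703) [0.8384 0.6196 0.072 ]
r (367, 181, 13, 10) 81.5 (373.6949768066406, 185.63851928710938) [ 0.5836 -0.1183  0.072 ]
r (335, 179, 13, 10) 86.0 (341.15521240234375, 183.58282470703125) [ 0.5857 -0.03    0.072 ]
r (302, 177, 13, 9) 88.5 (308.14453125, 181.15696716308594) [0.5891 0.0612 0.072 ]
[[-0.0007 -0.9524 -0.305   0.0774]
 [ 1.     -0.0007 -0.0001 -0.0001]
 [-0.0002 -0.305   0.9524  0.031 ]
 [ 0.      0.      0.      1.    ]] [[332.4727   0.     321.8073]
 [  0.     332.4727 194.4153]
 [  0.       0.       1.    ]]
```

>>> play_rows:
  motion:
    - [0,0,0,0,0,0,-0.108]
    - [0,0,0,0,0,0,-0.108]
    - [0,0,0,0,0,0,-0.108]
    - [0,-0.0176,-0.0306,0,0,0,0]
    - [0,-0.0176,-0.0306,0,0,0,0]
    - [0,-0.0176,-0.0306,0,0,0,0]
    - [0,-0.0176,-0.0306,0,0,0,0]
    - [0,-0.0176,-0.0306,0,0,0,0]
    - [0,-0.0176,-0.0306,0,0,0,0]
    - [0,-0.0176,-0.0306,0,0,0,0]
    - [0,-0.0176,-0.0306,0,0,0,0]
    - [0,-0.0176,-0.0306,0,0,0,0]

```text
clock: 1.9
eef_pos: [0.3501, 0.2571, 0.4049]
ee_rot: [[-1.0, 0.032, 0.001], [0.032, 1.0, 0.0], [-0.001, 0.0, -1.0]]
contact_force: [0.8, 0.9, -1.1]
finger_gap: 0.0
grasp_force: 0.0
```

>>> play_rows:
  motion:
    - [0,-0.0176,-0.0306,0,0,0,0]
    - [0,-0.0176,-0.0306,0,0,0,0]
    - [0,-0.0176,-0.0306,0,0,0,0]
    - [0,-0.0176,-0.0306,0,0,0,0]
    - [0,-0.0176,-0.0306,0,0,0,0]
    - [0,-0.0176,-0.0306,0,0,0,0]
    - [0,-0.0176,-0.0306,0,0,0,0]
    - [0,-0.0176,-0.0306,0,0,0,0]
    - [0,-0.0176,-0.0306,0,0,0,0]
    - [0,0,0,0,0,0,0]
    - [0,0,0,0,0,0,0]

```text
clock: 2.82
eef_pos: [0.4999, -0.0231, 0.4043]
ee_rot: [[-0.999, 0.034, -0.001], [0.034, 0.999, 0.0], [0.001, 0.0, -1.0]]
contact_force: [-0.5, 1.0, 0.3]
finger_gap: 0.0
grasp_force: 0.0
```

Run:
```python
from h import *
np.set_printoptions(precision=4,suppress=True)
s=r.read_state(); c=r.capture("wrist"); cv2.imwrite("pics/w1.png",c["img"])
print(s["clock"],s["eef_pos"],s["ee_rot"],s["contact_force"],s["finger_gap"])
for k in"or":
    for b,a,e in blobs(c["img"],k,150):
        u,v=b[0]+(b[2]-1)/2,b[1]+(b[3]-1)/2
        print(k,b,a,e,plane(c,u,v,.072,s),world(c,u,v,s),world(c,u,b[1]+b[3]-4,s,1))
for t in("pad_1","tag_1_lip"):
    for b in r.boxes_of(c,t)[:5]:
        u,v=b["at"][0]*640,b["at"][1]*400
        print(t,round(b["confidence"],2),round(u),round(v),plane(c,u,v,.072,s))
```

```text
2.8167 [ 0.4999 -0.0231  0.4043] [[-0.9994  0.0345 -0.0009]
 [ 0.0345  0.9994  0.0001]
 [ 0.0009  0.0001 -1.    ]] [-0.5302  1.0476  0.2721] 0.0004216196925769735
o (196, 164, 53, 52) 2087.0 (222.27890014648438, 189.49615478515625) [ 0.5104 -0.1184  0.072 ] [ 0.5105 -0.1184  0.0718] [ 0.5328 -0.121   0.0728]
o (384, 163, 52, 52) 2000.5 (409.5846862792969, 189.18870544433594) [0.5157 0.059  0.072 ] [0.5156 0.0589 0.0724] [0.5383 0.06   0.0723]
o (290, 163, 52, 53) 2037.5 (315.75933837890625, 189.15199279785156) [ 0.5131 -0.0299  0.072 ] [ 0.5131 -0.0299  0.0721] [ 0.5363 -0.0308  0.0719]
r (387, 247, 38, 23) 744.0 (404.9327392578125, 257.8236389160156) [0.5892 0.0583 0.072 ] [0.5883 0.0578 0.0737] [0.5974 0.0582 0.0737]
r (209, 247, 38, 24) 779.0 (228.09230041503906, 258.4224853515625) [ 0.5835 -0.1221  0.072 ] [ 0.5825 -0.1214  0.0738] [ 0.5922 -0.1226  0.0737]
pad_1 0.67 355 202 [0.5275 0.0075 0.072 ]
tag_1_lip 0.73 404 258 [0.5891 0.0572 0.072 ]
```

View pics/w1.png

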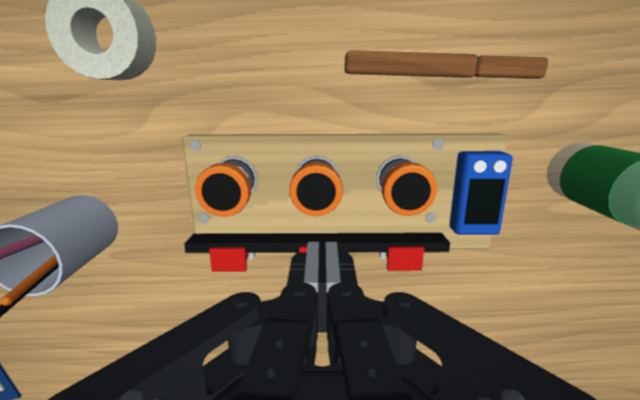

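The wrist picture shows the pads at (222,190), (316,189) and (410,189), with the timer on the right at (482,193). The outer tags are at (228,259) and (405,258). Heights come out at 72 to 74 mm and spacing at 89 mm, both consistent with the given sizes. Moving over pad 1.

>>> play_rows:
  motion:
    - [0,-0.0043,0.0275,0.01,0,0,0]
    - [0,-0.0043,0.0275,0.01,0,0,0]
    - [0,-0.0043,0.0276,0.02,0,0,0]
    - [0,0,0,0.03,0,0,0]
    - [0,0,0,0.03,0,0,0]
    - [0,0,0,0.025,0,0,0]
    - [0,0,0,0.015,0,0,0]
    - [0,0,0,0.006,0,0,0]
    - [0,0,0,0,0,0,0]
    - [0,0,0,0,0,0,0]

```text
clock: 3.8
eef_pos: [0.515, 0.061, 0.2597]
ee_rot: [[-1.0, 0.031, 0.001], [0.031, 1.0, -0.0], [-0.001, -0.0, -1.0]]
contact_force: [-0.5, -0.6, 1.4]
finger_gap: 0.003
grasp_force: 0.0
```

>>> play_rows:
  motion:
    - [0,0,0,0.006,0,0,0]
    - [0,0,0,0.005,0,0,0]
    - [0,0,0,0.004,0,0,0]
    - [0,0,0,0.004,0,0,0]
    - [0,0,0,0,0,0,0]
    - [0,0,0,0,0,0,0]

```text
clock: 4.3
eef_pos: [0.515, 0.0605, 0.2397]
ee_rot: [[-0.999, 0.032, -0.0], [0.032, 0.999, -0.0], [0.0, -0.0, -1.0]]
contact_force: [-0.0, 1.1, 3.6]
finger_gap: 0.002
grasp_force: 1.5
```

>>> play_rows:
  motion:
    - [0,0,0,0.003,0,0,0]
    - [0,0,0,0.002,0,0,0]
    - [0,0,0,0,0,0,0]
    - [0,0,0,0,0,0,0]

```text
clock: 4.63
eef_pos: [0.515, 0.0605, 0.2348]
ee_rot: [[-0.999, 0.032, 0.0], [0.032, 0.999, -0.0], [-0.0, -0.0, -1.0]]
contact_force: [0.8, -0.2, 5.4]
finger_gap: 0.0
grasp_force: 2.5
```

>>> play_rows:
  motion:
    - [0,0,0,0,0,0,0]
    - [0,0,0,0,0,0,0]

```text
clock: 4.8
eef_pos: [0.515, 0.0605, 0.2349]
ee_rot: [[-0.999, 0.032, 0.0], [0.032, 0.999, -0.0], [-0.0, -0.0, -1.0]]
contact_force: [1.4, 0.6, 4.6]
finger_gap: 0.003
grasp_force: 2.5
```

>>> play_rows:
  motion:
    - [0,0,0,-0.01,0,0,0]
    - [0,0,0,-0.015,0,0,0]
    - [0,0,-0.01,-0.01,0,0,0]
    - [0,-0.0005,-0.0302,0,0,0,0]
    - [0,-0.0005,-0.03,0,0,0,0]
    - [0,0,-0.02,0,0,0,0]
    - [0,0,0,0.011,0,0,0]
    - [0,0,0,0,0,0,0]
    - [0,0,0,0,0,0,0]

```text
clock: 5.55
eef_pos: [0.5128, -0.0297, 0.2584]
ee_rot: [[-0.999, 0.032, -0.001], [0.032, 0.999, 0.0], [0.001, 0.0, -1.0]]
contact_force: [0.1, -0.3, 0.2]
finger_gap: -0.004
grasp_force: 0.0
```

>>> play_rows:
  motion:
    - [0,0,0,0.006,0,0,0]
    - [0,0,0,0.005,0,0,0]
    - [0,0,0,0.004,0,0,0]
    - [0,0,0,0.004,0,0,0]
    - [0,0,0,0.003,0,0,0]
    - [0,0,0,0.002,0,0,0]
    - [0,0,0,0,0,0,0]
    - [0,0,0,0,0,0,0]
    - [0,0,0,0,0,0,0]

```text
clock: 6.3
eef_pos: [0.5131, -0.0292, 0.2353]
ee_rot: [[-1.0, 0.031, 0.0], [0.031, 1.0, 0.0], [-0.0, 0.0, -1.0]]
contact_force: [-6.4, 2.7, 16.2]
finger_gap: -0.001
grasp_force: 8.0
```

>>> play_rows:
  motion:
    - [0,0,0,0,0,0,0]
    - [0,0,0,0,0,0,0]

```text
clock: 6.47
eef_pos: [0.5131, -0.0292, 0.2353]
ee_rot: [[-1.0, 0.031, 0.0], [0.031, 1.0, 0.0], [-0.0, 0.0, -1.0]]
contact_force: [-7.0, 3.9, 16.5]
finger_gap: 0.005
grasp_force: 8.0
```

>>> play_rows:
  motion:
    - [0,0,0,-0.01,0,0,0]
    - [0,0,0,-0.015,0,0,0]
    - [0,0,-0.01,-0.01,0,0,0]
    - [0,0,-0.03,0,0,0,0]
    - [0,0,-0.03,0,0,0,0]
    - [0,0,-0.0193,0,0,0,0]
    - [0,0,0,0.011,0,0,0]
    - [0,0,0,0,0,0,0]
    - [0,0,0,0,0,0,0]

```text
clock: 7.22
eef_pos: [0.51, -0.1188, 0.258]
ee_rot: [[-0.999, 0.032, -0.002], [0.032, 0.999, 0.001], [0.002, 0.001, -1.0]]
contact_force: [-0.2, 0.5, -0.0]
finger_gap: 0.005
grasp_force: 0.0
```

>>> play_rows:
  motion:
    - [0,0,0,0.006,0,0,0]
    - [0,0,0,0.005,0,0,0]
    - [0,0,0,0.004,0,0,0]
    - [0,0,0,0.004,0,0,0]
    - [0,0,0,0.003,0,0,0]
    - [0,0,0,0.002,0,0,0]
    - [0,0,0,0,0,0,0]
    - [0,0,0,0,0,0,0]
    - [0,0,0,0,0,0,0]

```text
clock: 7.97
eef_pos: [0.5103, -0.1184, 0.235]
ee_rot: [[-1.0, 0.031, 0.0], [0.031, 1.0, 0.0], [-0.0, 0.0, -1.0]]
contact_force: [-3.0, 4.5, 10.2]
finger_gap: -0.004
grasp_force: 5.1
```

>>> play_rows:
  motion:
    - [0,0,0,0,0,0,0]
    - [0,0,0,0,0,0,0]

```text
clock: 8.13
eef_pos: [0.5103, -0.1184, 0.235]
ee_rot: [[-1.0, 0.031, 0.0], [0.031, 1.0, 0.0], [-0.0, 0.0, -1.0]]
contact_force: [-3.0, 4.3, 9.2]
finger_gap: 0.001
grasp_force: 5.1
```

Forces at about 10 mm depth are 5 N for pad 1, 16.5 N for pad 2 and 9.7 N for pad 3. Pad 1 is the softest, so next is tag 1.

>>> play_rows:
  motion:
    - [0,0,0,-0.01,0,0,0]
    - [0,0,0,-0.02,0,0,0]
    - [0,0,0,-0.025,0,0,0]
    - [0,-0.0121,0.0298,0,0,0,0]
    - [0,-0.0121,0.0298,0,0,0,0]
    - [0,-0.0121,0.0298,0,0,0,0]
    - [0,-0.0121,0.0298,0,0,0,0]
    - [0,-0.0121,0.0298,0,0,0,0]
    - [0,-0.012,0.0298,0,0,0,0]
    - [0,0,0,0,0,0,0]
    - [0,0,0,0,0,0,0]

```text
clock: 9.05
eef_pos: [0.5886, 0.059, 0.2892]
ee_rot: [[-1.0, 0.029, -0.001], [0.029, 1.0, -0.0], [0.001, -0.0, -1.0]]
contact_force: [-0.7, 0.0, 0.2]
finger_gap: 0.004
grasp_force: 0.0
```

Run:
```python
from h import *
np.set_printoptions(precision=4,suppress=True)
s=r.read_state(); c=r.capture("wrist"); cv2.imwrite("pics/w2.png",c["img"])
print(s["eef_pos"])
for b,a,e in blobs(c["img"],"o",300):
    u,v=b[0]+(b[2]-1)/2,b[1]+(b[3]-1)/2
    print(b,plane(c,u,v,.072,s),world(c,u,v,s))
```

```text
[0.5886 0.059  0.2892]
(275, 54, 92, 94) [0.5174 0.06   0.072 ] [0.5174 0.06   0.0721]
(0, 54, 41, 94) [ 0.5126 -0.102   0.072 ] [ 0.5126 -0.1018  0.0722]
(109, 52, 97, 96) [ 0.5143 -0.028   0.072 ] [ 0.5143 -0.028   0.0721]
```

View pics/w2.png

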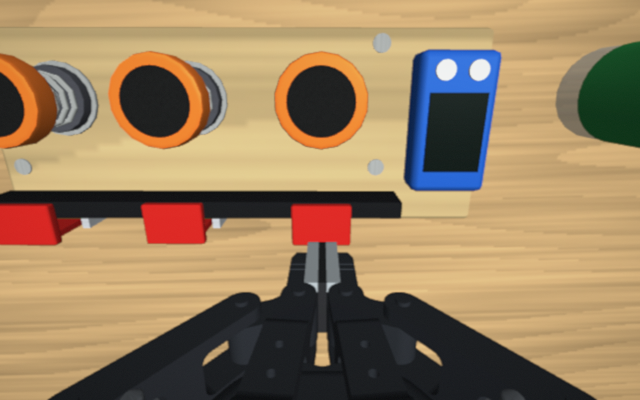

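The picture shows tag 1 at (321,224), directly under the line of the fingertips, which end at (321,243). Its lip centre works out to x≈0.589. All pads are back at 72 mm. Pressing down in steps.

>>> play_rows:
  motion:
    - [0,0,0,0.02,0,0,0]
    - [0,0,0,0.013,0,0,0]
    - [0,0,0,0.006,0,0,0]
    - [0,0,0,0.005,0,0,0]
    - [0,0,0,0.005,0,0,0]
    - [0,0,0,0.005,0,0,0]
    - [0,0,0,0.004,0,0,0]
    - [0,0,0,0.002,0,0,0]
    - [0,0,0,0,0,0,0]
    - [0,0,0,0,0,0,0]

```text
clock: 9.93
eef_pos: [0.5884, 0.0575, 0.2297]
ee_rot: [[-0.999, 0.032, -0.0], [0.032, 0.999, 0.0], [0.0, 0.0, -1.0]]
contact_force: [-0.5, 0.0, -0.7]
finger_gap: 0.001
grasp_force: 0.0
```

>>> play_rows:
  motion:
    - [0,0,0,0.001,0,0,0]
    - [0,0,0,0.001,0,0,0]
    - [0,0,0,0.001,0,0,0]
    - [0,0,0,0,0,0,0]

```text
clock: 10.27
eef_pos: [0.5884, 0.0575, 0.2266]
ee_rot: [[-0.999, 0.032, 0.0], [0.032, 0.999, -0.0], [-0.0, -0.0, -1.0]]
contact_force: [-0.2, 0.8, -0.2]
finger_gap: 0.002
grasp_force: 0.2
```

Tip is at 53.2 mm. Going down in small steps until the stop shows in the force.

>>> play_rows:
  motion:
    - [0,0,0,0.0007,0,0,0]
    - [0,0,0,0.0007,0,0,0]
    - [0,0,0,0,0,0,0]
    - [0,0,0,0,0,0,0]

```text
clock: 10.6
eef_pos: [0.5884, 0.0575, 0.2254]
ee_rot: [[-0.999, 0.032, 0.0], [0.032, 0.999, 0.0], [-0.0, 0.0, -1.0]]
contact_force: [-0.1, 1.0, 3.7]
finger_gap: -0.002
grasp_force: 2.1
```

>>> play_rows:
  motion:
    - [0,0,0,0.0005,0,0,0]
    - [0,0,0,0,0,0,0]
    - [0,0,0,0,0,0,0]

```text
clock: 10.85
eef_pos: [0.5884, 0.0575, 0.2254]
ee_rot: [[-0.999, 0.032, 0.0], [0.032, 0.999, -0.0], [-0.0, -0.0, -1.0]]
contact_force: [-2.8, 1.2, 10.4]
finger_gap: 0.0
grasp_force: 5.2
```

>>> play_rows:
  motion:
    - [0,0,0,0.0006,0,0,0]
    - [0,0,0,0.0004,0,0,0]
    - [0,0,0,0,0,0,0]
    - [0,0,0,0,0,0,0]

```text
clock: 11.18
eef_pos: [0.5884, 0.0576, 0.2252]
ee_rot: [[-0.999, 0.032, 0.001], [0.032, 0.999, -0.0], [-0.001, -0.0, -1.0]]
contact_force: [-8.8, 1.0, 22.7]
finger_gap: -0.002
grasp_force: 11.3
```

>>> play_rows:
  motion:
    - [0,0,0,-0.004,0,0,0]
    - [0,0,0,-0.015,0,0,0]
    - [0,0,0,-0.03,0,0,0]
    - [0,0,0,-0.035,0,0,0]
    - [0,0,0,-0.035,0,0,0]
    - [0,0.03,-0.03,-0.03,0,0,0]
    - [0,0.03,-0.03,-0.03,0,0,0]
    - [0,0.03,-0.03,0,0,0,0]
    - [0,0,0,0,0,0,0]
    - [0,0,0,0,0,0,0]

```text
clock: 12.02
eef_pos: [0.5074, -0.0186, 0.3915]
ee_rot: [[-0.999, 0.034, 0.001], [0.034, 0.999, -0.0], [-0.001, -0.0, -1.0]]
contact_force: [0.9, -0.6, -0.1]
finger_gap: -0.002
grasp_force: 0.0
```

Run:
```python
from h import *
np.set_printoptions(precision=4,suppress=True)
s=r.read_state(); c=r.capture("wrist"); cv2.imwrite("pics/w3.png",c["img"])
print(s["clock"],s["eef_pos"],s["contact_force"])
for k in"or":
    for b,a,e in blobs(c["img"],k,150):
        u,v=b[0]+(b[2]-1)/2,b[1]+(b[3]-1)/2
        print(k,b,world(c,u,v,s))
```

```text
12.0167 [ 0.5074 -0.0186  0.3915] [ 0.9145 -0.5761 -0.1208]
o (382, 158, 55, 54) [0.5159 0.0592 0.0724]
o (284, 158, 54, 55) [ 0.5134 -0.0295  0.072 ]
o (185, 158, 55, 55) [ 0.5103 -0.1184  0.0722]
r (199, 246, 41, 25) [ 0.5831 -0.121   0.0737]
r (382, 236, 36, 23) [0.5886 0.0579 0.0519]
```

View pics/w3.png

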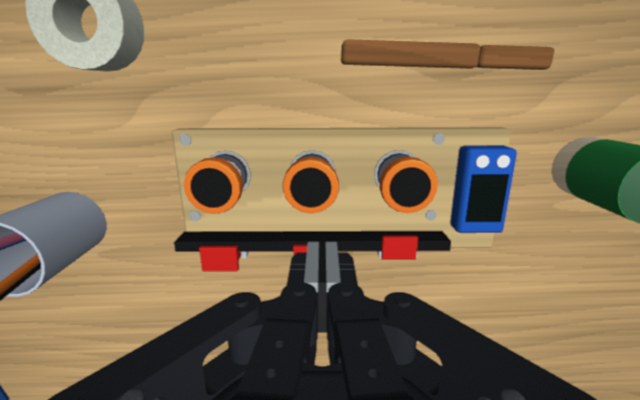

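The picture shows tag 1 at (400,248), now on the rail with its top at 51.9 mm. Tag 3 at (219,259) is still up at 73.7 mm, and tag 2 is untouched behind the fingers. The pads are back at 72 mm and the bystanders haven't moved.

```bash
python3 -c "
from station import r
print(r.job_done())"
```

```text
the job is handed in; nothing more can be done
None
```

I pressed the three pads in order from the timer; the one next to the timer is the softest (about 5 N at 10 mm, against about 16.5 N and 9.7 N), so I pushed its red tag fully down onto the rail, left the other two tags up, and handed the job in at about 12 s.

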